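# Bench drill: click the vise home, feed the head down one and a half true turns

### The arm

A 7-joint arm with a two-finger parallel gripper is mounted at the origin on the work surface. World frame = base frame: x ahead of the robot, y to its left, z up, the work surface at z = 0. Lengths are in m, angles in rad, forces in N, time in s.
With the tool pointing down it reaches from about 0.425 to 0.95 m from the base axis. Payload 4.7 kg.
Tool frame: the origin (TCP) lies on the front face of the gripper's body, between the roots of the fingers; the fingertips stand 73 mm ahead of it and the grasp point (between the pads) lies 54 mm ahead of it (hold_point_z is the z of the grasp point in the tool frame, in m); z points along the fingers, y is the line along which they close (so a half turn about z gives the same grasp; the last joint's range is limited). The gripper opens to 85 mm and grips with 20 to 120 N. Pads are 22 mm wide; open, the fingers measure 114 mm over their backs; the gripper's body (76 mm by 85 mm) begins 54 mm behind the grasp point. The pads swing forward as they close: fully open they stand 13 mm farther back than shut.
Start: joints at [-0.029, 0.469, -0.049, 1.532, 0.024, 1.141, -0.082], TCP at [0.675, 0, 0.304] pointing down, gripper open.
Joint ranges: [-2.59, 2.59], [-0.33, 1.99], [-1.39, 1.29], [0.1, 2.45], [-1.04, 4.18], [0.21, 1.99], [-2.66, 2.66]. Speed limits (rad/s): [2.57, 2.57, 3.14, 3.14, 3.14, 3.14, 3.14].

### API

Orientations are given as a unit quaternion [x, y, z, w].
In Python, from rig import * gives the robot as it stands. Calls block until the motion is done:
- move_pose(position, orientation): joint-space move of the TCP to a pose.
- move_straight(position, v=0.15, rotation=None, contact_N=None): straight line of the TCP; rotation=None keeps the orientation; v is the mean speed in m/s. With contact_N (N) it stops when the force on the tool has changed by that much, and returns True; else False.
- move_joints(angles): joint-space move.
- move_gripper(opening, newtons=None): opening from 0.0 (shut) to 1.0 (fully open); newtons is the grip in N (None keeps the last); returns when the fingers have stopped.
- wait(seconds).
- ik(position, orientation): joint angles nearest the present ones, or None.
- read_camera(name): name is "scene" or "side" or "wrist"; returns a dict with "image" (480x640x3 uint8, red, green, blue), "fov_y" (degrees; the focal length in pixels is half the picture's height over the tangent of half this angle, whatever the lens; pixels are square), "cx", "cy" (the principal point, pixels), "world_from_camera" (4x4, takes a point from camera to world coordinates); the wrist camera has in their place "tool_from_camera" (4x4, takes a point from camera to tool coordinates, whose origin is the TCP and whose axes are the flange's). Camera axes: x right, y down, z forward; pixel columns grow to the right and rows downward; lengths in m; the calibration is good to about 2 mm. A picture is of the moment at which its call begins: read the wrist's pose just before it. There is no depth.
A pose or a line that the arm cannot do raises Unreachable and nothing moves.
- finish_job(): hands the job in; it is judged then, once.
Readings, each from a call of its own:
- read_time_s(): time.
- read_qpos(): joint angles.
- read_joint_velocities(): joint speeds.
- read_joint_efforts(): joint torques, N m.
- read_eef_pos(): TCP position.
- read_ee_rot(): TCP orientation.
- read_ft_force(): force on the tool from outside, world axes, zero at the start.
- read_ft_torque(): the same for the moment, N m.
- read_width(): opening from 0.0 (shut) to 1.0 (fully open).
- read_gripper_force(): force on a finger pad.
Only numpy, scipy, OpenCV 4.12 (cv2) and the standard library are available. Lean on these libraries where they do the work, as an engineer would, in place of code of your own. Each camera call takes 0.05 s, during which the arm holds its last target. There are 200 camera calls.

### The job

Push the vise carriage in under the drill by its black knob until it clicks home on its sprung ball. Then lower the drill head by one and a half turns of the handwheel on top, clockwise seen from above: the worn screw has slack, so take up the idle play first and count only the turns that really carry the head down. Leave the other things on the bench where they are.

Things in the scene. Friction and masses are not known exactly. Their poses are not given: they have to be found in the camera images.
- drill: Small bench drill, fixed: aluminium base 235 x 215 mm, black cross stage, twin posts, head, handwheel on top. Origin on the table under its middle; x from front (quill) to back (motor), y to the left seen from the front. Spindle at x -35 mm, wheel axis at x +45. Head spans y -64 to +46 mm, z 102 to 250 mm; only the wheel with its crank (336 mm) is higher. Oil and screwdriver lie near.
- carriage: Vise carriage, 0.56 to 0.88 kg: dark steel slide 70 x 224 x 10 mm with a brass vise and steel work, loose in guide rails, free only along the drill's y. Origin on its underside below the drilling point, y along its length to the knob. Starts 35 to 65 mm out on the +y side; home is towards -y. Slides with 2 to 9 N, most when pressed down. Jaw tops 46 mm above the origin, work 36 mm.
- ball: Steel ball dia 14 on a spring in the front guide rail. About 16 mm before home the carriage's chamfered front corner meets it: a bump of roughly 8 to 18 N on the push. The carriage then rides about 9 mm on the ball with nearly that drag, until the ball drops into a notch in the carriage edge: the click, home. A solid end stop lies 1 mm beyond. Origin at the ball's centre.
- knob_grip (a point): Grasp point on the carriage's black upright knob: dia 23, 38 mm tall (21 mm below to 17 mm above this point), 132 mm from the carriage origin along its +y, 93 mm above the table. Free to be gripped from above; the carriage plate is 33 mm below this point.
- seat (a point): Fixed point on the drill's guide bed under the spindle, 50 mm above the table; axes parallel to the drill's. The carriage origin lies here, within about 1 mm, when clicked home.
- handwheel: Black handwheel, rim dia 130, on the vertical screw axis. Origin on the axis 270 mm above the table; rim top 289, hub nut top 296. Its x axis points at the crank handle, 50 mm from the axis. Idle play left clockwise differs each time, 0.15 to 0.65 turn; full slack is 0.7 turn. It may start at any angle and can do more turns than needed.
- crank_grip (a point): Grasp point on the brass crank handle, upright on the wheel 50 mm from its axis: dia 19, 46 mm tall (30 mm below to 16 mm above this point), 320 mm above the table. It revolves freely on its pin, so it can be led round without turning the gripper. In the slack it takes under 1.5 N along the circle; once the screw drives the head about 10 N while moving, of which 3 to 9 N stay when paused.
- bit_tip (a point): Tip of the bit in the drill head; starts 98.5 to 101 mm above the table. Clockwise turning (from above) lowers the head straight down, 3 mm per turn once the slack is taken up; it then stays where it is left (stiff fit on the posts). The vise jaws, 96 mm above the table, pass under the bit only while the head is up.
- screwdriver: green-handled screwdriver lying right of the drill, 190 mm long; bystander; origin at the middle of its length, underside
- oil: small oil bottle with red cap standing behind and left of the drill, dia 42, 95 mm tall; bystander; origin at the middle of its underside
- screw_jar: glass jar with steel lid, dia 64, 60 mm tall; bystander; origin at the middle of its underside
- pen_mug: white mug with pens, dia 80, 155 mm tall with the pens; bystander; origin at the middle of its underside
- tape: blue tape dispenser with a yellow roll, 125 x 55 x 66 mm; bystander; origin at the middle of its underside
- caliper: caliper lying flat, 200 mm long; bystander; origin at the middle of its underside
- brush: bench brush lying flat, 160 mm long; bystander; origin at the middle of its length, underside
There are look-alikes about, which are no part of the job. Leave any red look-alike of the carriage alone.

How it is judged:
By the outcome, as a careful person would: the job done as asked, in the order asked, and still so for the second after the job is handed in, with the robot touching nothing.
It also fails if it takes over 70 s, if anything falls off the work surface, if the arm or the gripper's body presses on something with over 40 N, if the wrist force passes 120 N, or if a joint passes its speed limit or range.

## Working session

There is one attempt and no reset: what is moved stays moved. The work goes in short steps, each a Python script; the robot and the scene stay as the last script left them, time stands still between calls to the robot, and variables do not carry over. Pictures are saved under pics/ and viewed, at most 10 in all, crops included, and the job is handed in when it is done.

```bash
ls; mkdir -p pics
python3 - <<'E'
from rig import *
import cv2,numpy as np,pickle
d={}
for n in("scene","side","wrist"):
    c=read_camera(n); d[n]=c; 
    print(n,c["fov_y"],c["cx"],c["cy"],np.round(c.get("world_from_camera",c.get("tool_from_camera")),3).tolist())
    cv2.imwrite(f"pics/{n}0.png",c["image"][:,:,::-1])
pickle.dump(d,open("d0.pkl","wb"))
print(read_eef_pos(),read_ee_rot(),read_time_s())
E
```

```text
pics
scene 57.396872577688 318.7095829327836 240.9394574169791 [[-0.217, 0.71, -0.67, 1.193], [0.976, 0.163, -0.143, 0.115], [0.008, -0.685, -0.728, 0.932], [0.0, 0.0, 0.0, 1.0]]
side 54.3997807293048 320.58252922425766 234.81203649075044 [[0.436, -0.643, 0.629, -0.214], [-0.9, -0.326, 0.291, -0.375], [0.018, -0.693, -0.72, 1.016], [0.0, 0.0, 0.0, 1.0]]
wrist 69.36361462586412 320.0697238812304 239.0225677659539 [[0.001, -0.958, -0.286, 0.072], [1.0, 0.001, 0.001, 0.0], [-0.001, -0.286, 0.958, -0.069], [0.0, 0.0, 0.0, 1.0]]
[6.74670572e-01 5.69067284e-05 3.03094814e-01] [ 7.07077598e-01  7.07135563e-01 -5.38511959e-04 -5.24272417e-04] 0.15
```

View pics/scene0.png

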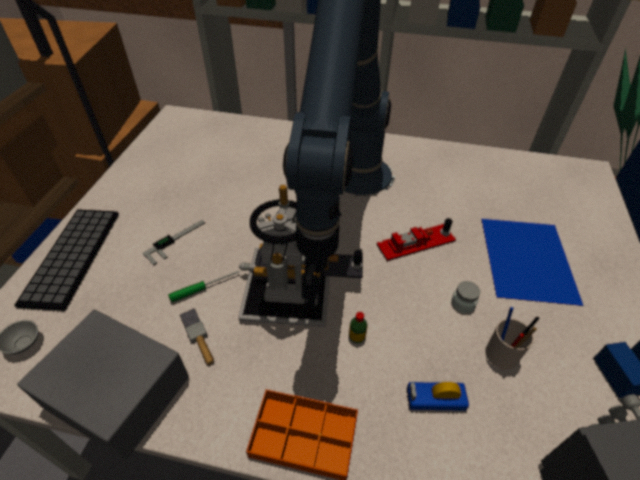

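View pics/side0.png

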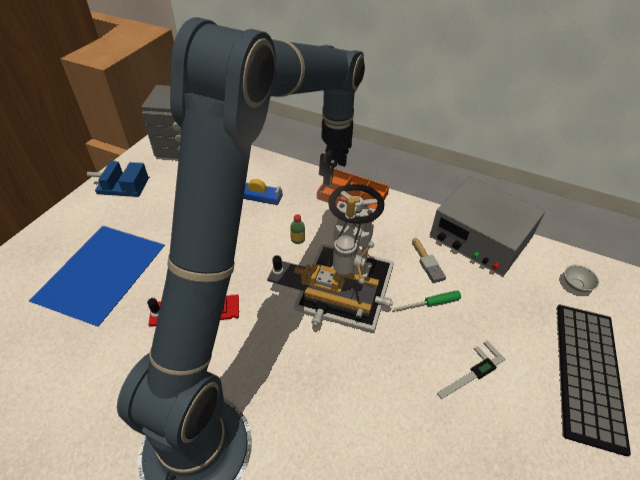

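The black knob of the dark carriage is at about scene (357,256) and side (277,263). The red look-alike has its own knob at scene (447,225) and side (154,305), so I'll leave that one alone. The handwheel is at scene (278,221) and side (357,204), with its brass crank at scene (283,195) and side (352,206). Next I'll triangulate these and crop to confirm.

```bash
cat > h.py <<'E'
import numpy as np,cv2,pickle
from scipy.spatial.transform import Rotation as R
def ray(c,u,v,T=None):
    f=240/np.tan(np.radians(c["fov_y"]/2)); T=c["world_from_camera"] if T is None else T
    T=np.array(T); d=T[:3,:3]@np.array([(u-c["cx"])/f,(v-c["cy"])/f,1]); return T[:3,3],d/np.linalg.norm(d)
def onz(c,u,v,z,T=None):
    o,d=ray(c,u,v,T); return o+d*(z-o[2])/d[2]
def tri(r1,r2):
    A=np.zeros((3,3));b=np.zeros(3)
    for o,d in(r1,r2):
        P=np.eye(3)-np.outer(d,d);A+=P;b+=P@o
    p=np.linalg.solve(A,b); return p,[np.linalg.norm(np.cross(p-o,d)) for o,d in(r1,r2)]
def proj(c,p,T=None):
    f=240/np.tan(np.radians(c["fov_y"]/2)); T=np.array(c["world_from_camera"] if T is None else T)
    q=T[:3,:3].T@(np.array(p)-T[:3,3]); return np.array([c["cx"]+f*q[0]/q[2],c["cy"]+f*q[1]/q[2]])
E
python3 - <<'E'
from h import *
d=pickle.load(open("d0.pkl","rb"));s,t=d["scene"],d["side"]
a=cv2.resize(s["image"][170:330,230:400],None,fx=3,fy=3,interpolation=2)[:480]
b=cv2.resize(t["image"][170:340,250:410],None,fx=2.8,fy=2.8,interpolation=2)
a=a[:476,:400*510//510] if 0 else a
b=cv2.resize(t["image"][170:335,250:400],None,fx=480/165,fy=480/165)
im=np.hstack([a[:, :400],b])[:, :800]
im=cv2.convertScaleAbs(im,alpha=1.6)
cv2.imwrite("pics/crop1.png",im[:,:,::-1]); print(a.shape,b.shape)
for n,x,y in[("knob",(357,256),(277,263)),("wheel",(278,221),(357,204)),("crank",(283,195),(352,206))]:
    print(n,tri(ray(s,*x),ray(t,*y)))
E
```

```text
(480, 510, 3) (480, 436, 3)
knob (array([0.4507267 , 0.05557377, 0.09247221]), [np.float64(0.0012113260229701858), np.float64(0.0012113260229701804)])
wheel (array([ 0.55670749, -0.11032915,  0.28092671]), [np.float64(0.0003662221245882657), np.float64(0.0003662221245883354)])
crank (array([ 0.51031507, -0.11281069,  0.31391855]), [np.float64(0.002499213876316653), np.float64(0.0024992138763167294)])
```

View pics/crop1.png

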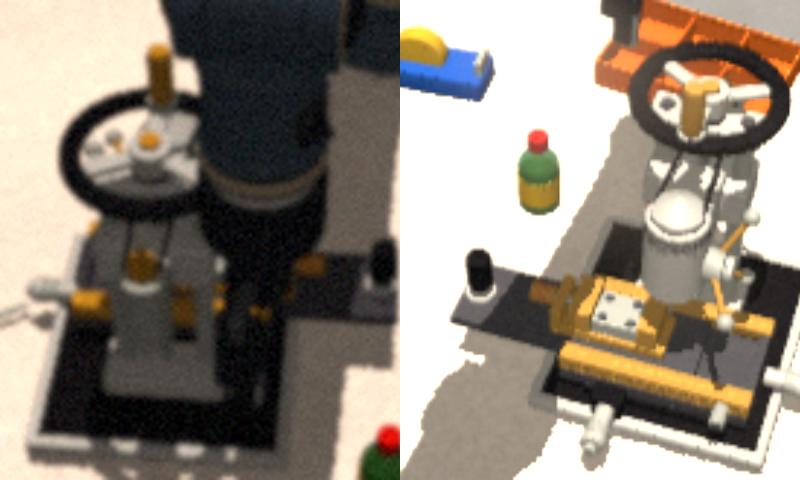

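The crop confirms it. The knob of the dark carriage sits at z≈92 mm as expected, and the crank and wheel heights match too. Drill yaw comes out at about +8.6°. I'll look again from close by.

```bash
cat >> h.py <<'E'
def quat(yaw):  # tool down; yaw=0 is the start orientation
    return (R.from_euler('z',yaw)*R.from_quat([.7071068,.7071068,0,0])).as_quat()
def wT(c,p,q):
    T=np.eye(4);T[:3,:3]=R.from_quat(q).as_matrix();T[:3,3]=p; return T@np.array(c["tool_from_camera"])
E
python3 - <<'E'
from rig import *
from h import *
q=quat(np.radians(8.6)); out=[]
move_straight([0.675,0,0.50],v=.3)
for p in([0.55,-0.09,0.50],[0.46,0.06,0.36]):
    move_pose(p,q); wait(.3)
    P,Q=read_eef_pos(),read_ee_rot(); c=read_camera("wrist"); out.append((c,wT(c,P,Q))); print(P,Q)
pickle.dump(out,open("d1.pkl","wb"))
for i,(c,T) in enumerate(out): cv2.imwrite(f"pics/w{i+1}.png",c["image"][:,:,::-1])
print(proj(out[0][0],[.557,-.11,.296],out[0][1]),proj(out[0][0],[.51,-.113,.336],out[0][1]),proj(out[1][0],[.451,.0555,.11],out[1][1]),read_time_s(),read_ft_force())
E
```

```text
[ 0.55074217 -0.08923169  0.49929069] [ 6.51527744e-01  7.58624616e-01 -2.44945576e-04 -4.80325251e-04]
[0.46065342 0.05940471 0.36042667] [6.52654328e-01 7.57655664e-01 3.75514418e-04 2.85884607e-04]
[323.49785024 253.28972416] [258.56946416 265.89506633] [308.66996013 217.89228226] 3.2167 [-0.27323843  0.02571707  0.13303526]
```

View pics/w1.png

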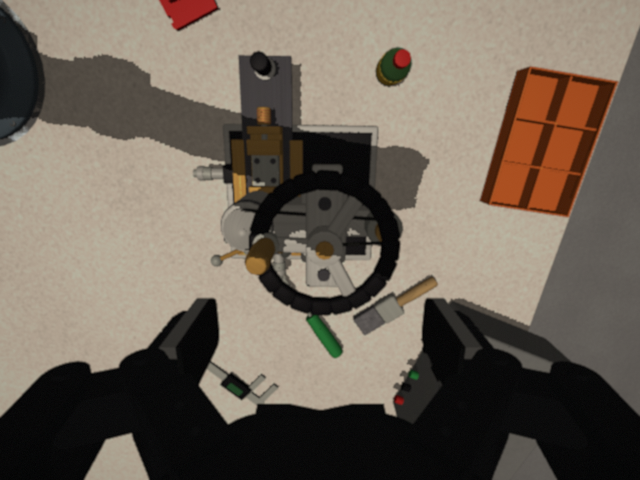

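View pics/w2.png

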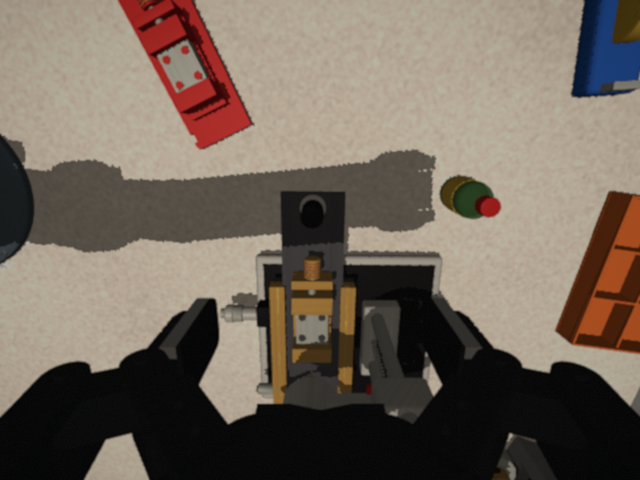

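w2 shows the knob top at (312,211) and the carriage plate's end edge at (281..344,192), almost square to the image. w1 shows the hub nut at (324,249), the rim spanning x 248–400, and the crank top at about (257,263).

Run:
```python
from h import *
o=pickle.load(open("d1.pkl","rb"));(a,A),(b,B)=o
g=cv2.cvtColor(b["image"],cv2.COLOR_RGB2GRAY); m=(g[195:235,290:335]<22).astype(np.uint8)
n,l,s,c=cv2.connectedComponentsWithStats(m); print(s,c+[290,195])
h=cv2.cvtColor(a["image"],cv2.COLOR_RGB2HSV)[225:285,235:290]
m=((h[...,0]>8)&(h[...,0]<28)&(h[...,1]>110)).astype(np.uint8)
n,l,s,c=cv2.connectedComponentsWithStats(m); i=1+s[1:,4].argmax(); print(s[i]+[235,225,0,0,0])
g=cv2.cvtColor(a["image"],cv2.COLOR_RGB2GRAY)
p=[onz(b,u,v,.06,B) for u,v in((281,192),(344,192),(283.5,245))]; print("plate",np.round(p,4),np.linalg.norm(p[1]-p[0]),np.degrees(np.arctan2(*(p[1]-p[0])[[1,0]])),np.degrees(np.arctan2(*(p[0]-p[2])[[1,0]]))-90)
print("knob",onz(b,312.5,211,.110,B)); print("hub",onz(a,324,249,.296,A),"rim",onz(a,324,242,.286,A),"crank",onz(a,257,264,.336,A))
r=[onz(a,u,242,.28,A) for u in(248,400)];print(np.linalg.norm(r[1]-r[0]))
```

```text
[[   0    0   45   40 1254]
 [   9    5   26   29  546]] [[312.11722488 214.33971292]
 [311.73076923 214.86813187]]
[245 238  30  38 773]
plate [[0.4179 0.0674 0.06  ]
 [0.4845 0.0775 0.06  ]
 [0.4277 0.0088 0.06  ]] 0.06736651168985618 8.579171024499068 9.44093090962852
knob [0.45362797 0.06260848 0.11      ]
hub [ 0.55682879 -0.10623179  0.296     ] rim [ 0.55646876 -0.10326847  0.286     ] crank [ 0.50874206 -0.11172862  0.336     ]
0.1323543750491539
```

The knob is at ≈(0.4525, 0.057), yaw 8.6°, with home about 47 mm further in. I'll grip it and push in small steps, watching the force.

```bash
cat > push.py <<'E'
from rig import *
from h import *
th=np.radians(8.6); D=np.array([np.sin(th),-np.cos(th),0])
def push(n,step,lim=30,v=.03):
    for i in range(n):
        p=read_eef_pos(); 
        global tgt
        tgt=tgt+step*D; move_straight(tgt,v=v); f=read_ft_force()
        q=read_eef_pos(); print(round(float((q-K)@D)*1e3,1),round(float((tgt-K)@D)*1e3,1),np.round(f,1),round(float(f@D),1))
        if -f@D>lim: print("limit");break
K=np.array([.4525,.057,.147])
E
python3 - <<'E'
from push import *
import push as P
move_gripper(.55,40)
move_straight([.4525,.057,.23],rotation=quat(th),v=.2)
print(move_straight(K,v=.1,contact_N=6))
move_gripper(0,50); print(read_width()*85,read_ft_force(),read_eef_pos(),read_gripper_force())
P.tgt=np.array(read_eef_pos()); push(1,.02,v=.05); push(6,.0015)
print(read_time_s())
E
```

```text
False
21.614631428514823 [-0.39982555  0.35180217  2.5850216 ] [0.45283605 0.0571445  0.14746394] 48.774710297584534
20.8 19.9 [ 1.6 -1.   2.4] 1.2
21.2 21.4 [-0.9  1.7  4.4] -1.8
22.2 22.9 [-0.1  2.8  5.1] -2.8
23.5 24.4 [0.1 3.1 5.8] -3.0
25.0 25.9 [-0.4  3.6  5.5] -3.6
26.5 27.4 [-0.1  3.4  6.1] -3.4
27.9 28.9 [-0.3  4.5  6.1] -4.5
7.8583
```

Run:
```python
from push import *
import push as P
P.tgt=K+.0289*D; P.tgt[2]=read_eef_pos()[2]+.0005
push(22,.001,lim=30,v=.02)
print(read_time_s(),read_width()*85)
```

```text
29.7 29.9 [-0.   2.   0.1] -2.0
30.4 30.9 [ 0.2  5.3 -3.3] -5.2
31.7 31.9 [ 0.   3.9 -2.7] -3.9
32.8 32.9 [-0.4  4.  -3.2] -4.0
34.0 33.9 [ 0.3  3.9 -3.5] -3.9
35.3 34.9 [-0.7  3.4 -4.4] -3.5
36.3 35.9 [-1.   2.8 -3.2] -2.9
37.1 36.9 [ 0.1  2.6 -3.5] -2.5
38.1 37.9 [ 0.   2.8 -3.4] -2.8
39.2 38.9 [-0.2  1.5 -3.6] -1.5
40.6 39.9 [ 0.3  0.3 -4.3] -0.2
41.5 40.9 [-0.3 -1.7 -4.2] 1.6
42.4 41.9 [-0.2 -1.2 -5. ] 1.1
43.2 42.9 [-0.2 -1.5 -3.9] 1.5
43.9 43.9 [-1.  -0.4 -4.3] 0.3
44.8 44.9 [-0.3  1.  -4.2] -1.1
45.8 45.9 [ 0.   1.2 -4.2] -1.2
46.1 46.9 [ 0.2  4.5 -3.9] -4.4
46.2 47.9 [-0.7  7.9 -2.8] -7.9
46.3 48.9 [-0.3 10.3 -1.8] -10.2
46.4 49.9 [-2.2 12.  -1.4] -12.2
46.4 50.9 [-2.5 15.4 -0.9] -15.6
13.3583 21.69656412161715
```

Run:
```python
from push import *
import push as P
P.tgt=K+.0509*D; P.tgt[2]=read_eef_pos()[2]
push(7,.001,lim=30,v=.02)
print(read_time_s(),read_eef_pos())
P,Q=read_eef_pos(),read_ee_rot(); c=read_camera("wrist"); pickle.dump((c,wT(c,P,Q)),open("d2.pkl","wb"))
im=c["image"][150:450,200:460]; cv2.imwrite("pics/w3.png",cv2.convertScaleAbs(cv2.resize(im,None,fx=2,fy=2),alpha=1.6)[:,:,::-1])
s=read_camera("side");cv2.imwrite("pics/s3.png",s["image"][:,:,::-1])
```

```text
46.6 51.9 [-2.8 17.7 -0.3] -17.9
46.7 52.9 [-2.3 19.2  0. ] -19.3
46.8 53.9 [-3.6 21.8  1.1] -22.1
46.9 54.9 [-5.8 23.9  0.5] -24.5
46.9 55.9 [-5.8 26.2  1.6] -26.8
47.1 56.9 [-5.7 29.5  2.6] -30.0
limit
14.8583 [0.45999927 0.01054851 0.14895722]
```

Run:
```python
from h import *
a=cv2.imread("pics/w3.png"); s=cv2.imread("pics/s3.png")[230:340,260:400]
s=cv2.resize(s,None,fx=2,fy=2.0,interpolation=2)
b=np.zeros((600,280,3),np.uint8); b[:220]=s
cv2.imwrite("pics/c3.png",np.hstack([a,b]))
```

```text
(no output)
```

View pics/c3.png

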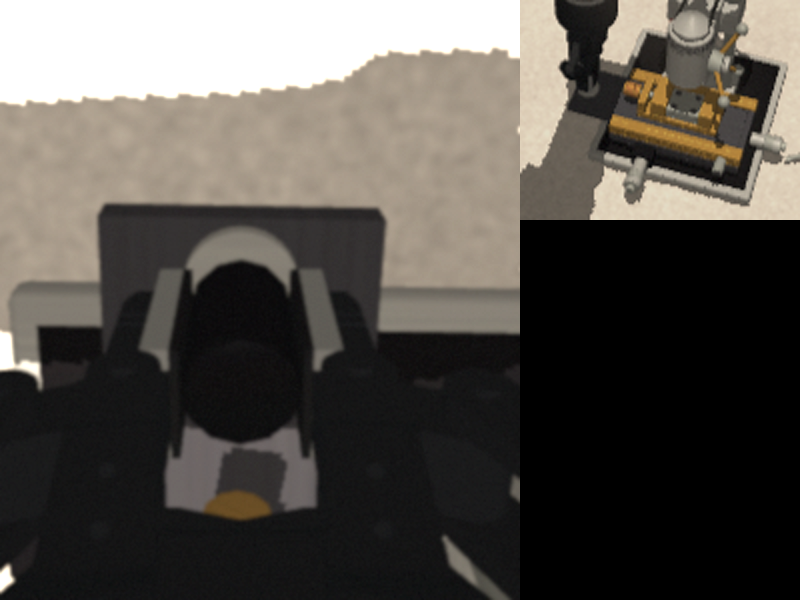

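c3 shows the plate end at crop row 207 and the base's outer edge at row 285, with the knob held squarely. I'll measure the overhang: at home the knob axis should sit 24.5 mm outside the base edge.

Run:
```python
from h import *
b,B=pickle.load(open("d1.pkl","rb"))[1]; c,C=pickle.load(open("d2.pkl","rb"))
th=np.radians(8.6); Y=np.array([-np.sin(th),np.cos(th),0]);X=np.array([np.cos(th),np.sin(th),0])
for z in(.01,.02,.03):
    p,q=onz(b,257,255,z,B),onz(b,440,255,z,B); e=onz(c,250,292,z,C)
    print(z,"w2 base y",p@Y*1e3,q@Y*1e3,"width",(q-p)@X*1e3,"mid x",(p+q)@X*500,"c3 base y",e@Y*1e3)
print("plate end w2",onz(b,312,192,.06,B)@Y*1e3,"c3",onz(c,320,253,.06,C)@Y*1e3)
print("knob now",np.array([.46,.01055,0])@Y*1e3,"hub y",np.array([.5568,-.1075,0])@Y*1e3,"hub x",np.array([.5568,-.1075,0])@X*1e3, "knob x",np.array([.46,.0105,0])@X*1e3)
```

```text
0.01 w2 base y -84.57865241144879 -84.73692525657194 width 234.44460841129606 mid x 501.62495348704596 c3 base y -83.2785296062782
0.02 w2 base y -81.08454683256556 -81.23904932029191 width 228.85969608613541 mid x 500.740386846268 c3 base y -78.67064328743528
0.03 w2 base y -77.59044125368233 -77.74117338401186 width 223.27478376097486 mid x 499.85582020549015 c3 base y -74.0627569685924
plate end w2 4.139642468700402 c3 -39.49881607926506
knob now -58.35487816406047 hub y -189.5525901920106 hub x 534.464503546774 knob x 456.39805638778165
```

The geometry puts the knob at its home line within about 1–2 mm, since 16 mm further in is ruled out. So the stall should be the end stop. I'll test the latch with a gentle pull back.

Run:
```python
from push import *
import push as P
P.tgt=K+.0569*D; P.tgt[2]=read_eef_pos()[2]
push(1,-.009,lim=99,v=.05)
for i in range(9):
    push(1,-.001,lim=99,v=.03)
    if read_ft_force()@D>7: break
print(read_time_s())
```

```text
46.4 47.9 [ 0.   9.1 -2.7] -9.0
46.2 46.9 [ 0.5  7.  -3. ] -6.9
46.2 45.9 [ 0.3  4.7 -4.5] -4.6
45.9 44.9 [ 0.9 -0.8 -5.1] 0.9
44.6 43.9 [-0.3 -1.7 -4.8] 1.6
43.4 42.9 [ 0.8 -4.1 -5.8] 4.1
42.4 41.9 [ 0.8 -5.7 -5.8] 5.8
40.8 40.9 [ 0.4 -3.7 -5.5] 3.7
39.4 39.9 [ 0.  -3.1 -5. ] 3.1
38.5 38.9 [ 0.7 -1.3 -5. ] 1.4
17.5417
```

Run:
```python
from push import *
c0,C0=pickle.load(open("d2.pkl","rb"))
P_,Q=read_eef_pos(),read_ee_rot(); c=read_camera("wrist"); C=wT(c,P_,Q)
pickle.dump((c,C),open("d3.pkl","wb")); print(P_)
def edge(im,u,lo,hi):
    g=cv2.cvtColor(im,cv2.COLOR_RGB2GRAY)[:,u-8:u+8].mean(1); k=np.diff(cv2.GaussianBlur(g[:,None],(1,5),0)[:,0]); return lo+np.abs(k[lo:hi]).argmax()
b,B=pickle.load(open("d1.pkl","rb"))[1]
for n,cc,M,u,r,u2,r2 in(("w2",b,B,300,(170,205),400,(235,275)),("push",c0,C0,290,(240,265),430,(275,325)),("now",c,C,290,(240,265),430,(260,330))):
    g=cv2.cvtColor(cc["image"],cv2.COLOR_RGB2GRAY)
    e=edge(cc["image"],u,*r); k=edge(cc["image"],u2,*r2)
    print(n,e,k,"plate end",round(float(onz(cc,u,e,.06,M)@-D*1e3),1),"base",round(float(onz(cc,u2,k,.01,M)@-D*1e3),1))
    print(g[r2[0]:r2[1]:2,u2])
```

```text
[0.45832444 0.01899194 0.14896515]
w2 190 264 plate end 6.3 base -97.0
[171 171 166 169 174 172 175 175 137  76  65 106 137 148 146  67  17  20
  18  17]
push 251 315 plate end -38.6 base -99.1
[96 96 97 95 96 95 96 97 97 85 64 67 73 80 82 81 83 81 81 83 67 16 11 12
  8]
now 251 325 plate end -30.8 base -100.3
[96 97 97 97 96 95 95 95 94 95 96 96 95 95 93 95 95 95 95 95 96 84 62 66
 71 78 81 81 81 80 79 81 71 19 12]
```

The carriage moved back freely with the gripper: plate edge at row 251 in both images, no slip. The force profile shows only a weak well near 45 mm. I had raised the tool by about 1.5 mm, so I was lifting the loosely guided carriage over the ball. I'll back off, release so it settles, re-grip neutrally and push again.

Run:
```python
from push import *
import push as P
P.tgt=K+.0389*D; P.tgt[2]=read_eef_pos()[2]
push(1,-.006,lim=99,v=.05); push(1,-.006,lim=99,v=.05)
move_gripper(.45); print("free",read_ft_force(),read_eef_pos())
p=np.array(read_eef_pos()); p[2]=.146; move_straight(p,v=.05); print(read_ft_force(),read_eef_pos())
move_gripper(0,20); print(read_ft_force(),read_eef_pos())
P.tgt=np.array(read_eef_pos()); P.tgt[2]=.146
push(13,.0015,lim=30,v=.04)
print(read_time_s(),read_width()*85)
```

```text
31.5 32.9 [-0.4  3.6 -3.6] -3.6
26.2 26.9 [-0.3  0.6 -3.8] -0.7
free [ 0.31591425 -0.40089699  0.35691087] [0.45696987 0.03019346 0.14939758]
[-0.90308462  0.99365616  0.09908727] [0.45691081 0.03007028 0.14583656]
[ 0.04339363 -0.20593137  1.49924725] [0.45688304 0.03011916 0.14602338]
28.4 28.7 [-0.1  1.8  0.4] -1.8
30.0 30.2 [-1.   2.1  1. ] -2.2
31.4 31.7 [0.3 4.3 0. ] -4.2
32.6 33.2 [-1.2  5.1  1.1] -5.2
34.1 34.7 [-0.3  5.2  1.1] -5.2
35.7 36.2 [-0.3  4.2  0.6] -4.2
37.5 37.7 [0.7 5.2 0.9] -5.0
39.3 39.2 [-0.3  3.8  1.5] -3.8
41.1 40.7 [-0.4  3.   1.2] -3.0
42.9 42.2 [-0.7  2.6  1.8] -2.7
44.4 43.7 [-0.9  1.4  2.3] -1.5
45.5 45.2 [0.7 1.7 1.8] -1.6
46.7 46.7 [-0.3  2.3  1.3] -2.3
22.2083 22.247553717067273
```

Run:
```python
from push import *
import push as P
P.tgt=K+.0467*D; P.tgt[2]=.146
push(12,.0015,lim=28,v=.04)
print(read_time_s(),read_width()*85)
```

```text
47.2 48.2 [0.2 5.7 0.4] -5.6
47.3 49.7 [-0.2  9.2  1.1] -9.1
47.4 51.2 [-0.9 12.2  1.5] -12.2
47.5 52.7 [-1.3 16.8  2.3] -16.8
47.7 54.2 [-2.6 20.6  2.7] -20.7
48.7 55.7 [-3.1 21.2  1.7] -21.4
49.8 57.2 [-3.4 20.7  1.7] -21.0
50.6 58.7 [-3.4 24.   2.6] -24.2
52.0 60.2 [-2.2 23.6  2. ] -23.6
53.4 61.7 [-3.2 24.7  1.4] -24.9
54.9 63.2 [-3.5 25.   0.9] -25.2
56.5 64.7 [-3.2 24.4  0.2] -24.6
25.2083 22.611722940235758
```

Either the knob is slipping in the 20 N grip or the carriage is riding over the ball, so I'll check the plate edge in the wrist image.

Run:
```python
from push import *
P_,Q=read_eef_pos(),read_ee_rot(); c=read_camera("wrist"); C=wT(c,P_,Q)
pickle.dump((c,C),open("d4.pkl","wb")); print(P_)
im=c["image"][200:450,190:460]; s=read_camera("side")["image"][230:340,260:400]
a=cv2.convertScaleAbs(cv2.resize(im,None,fx=1.9,fy=1.9),alpha=1.5); b=np.zeros((a.shape[0],280,3),np.uint8); b[:220]=cv2.resize(s,None,fx=2,fy=2)
cv2.imwrite("pics/c4.png",np.hstack([a,b])[:,:,::-1])
g=cv2.cvtColor(c["image"],cv2.COLOR_RGB2GRAY); print(g[220:300:2,290],g[220:330:2,430])
```

```text
[0.46128288 0.0012001  0.14573771]
[103 104 104 104 100  98  99  84  32  27  29  34  34  33  33  34  35  35
  34  34  34  33  34  35  39  46  51  56  53  50  44  38  42  47  39  29
  21  18  11  12] [ 99 101 101 101 101 102 103 104 104 102 102 102 103 103 100 101 101 102
 102 101 100 101 101 103 103 102 101 100 100 100  97  77  69  74  81  86
  86  87  86  84  87  86  52  10  11  12   9  11  10  11   8   9  10  12
   9]
```

View pics/c4.png

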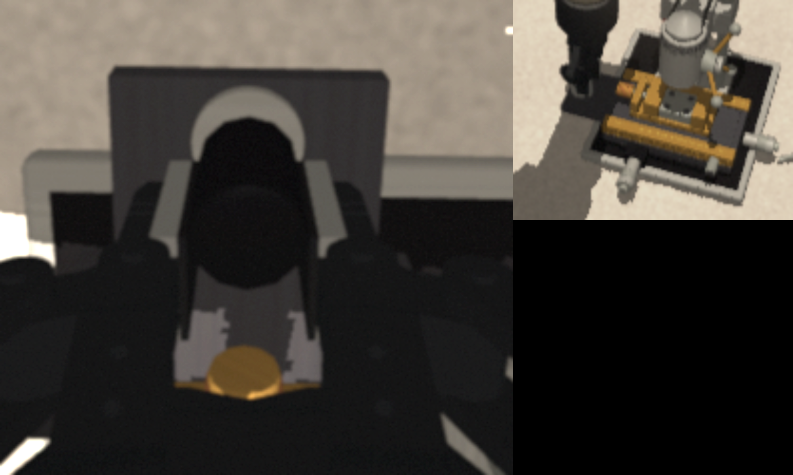

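Run:
```python
from push import *
c,C=pickle.load(open("d4.pkl","rb")); c0,C0=pickle.load(open("d2.pkl","rb")); b,B=pickle.load(open("d1.pkl","rb"))[1]; a,A=pickle.load(open("d1.pkl","rb"))[0]
y=lambda p:round(float(p@-D*1e3),1)
f=lambda cc,M,u,v,z:y(onz(cc,u,v,z,M))
print("d4 knobtop",f(c,C,320.5,324,.11),"plate",f(c,C,300,235.5,.06),"base",[f(c,C,430,281.5,z) for z in(.005,.01,.02)])
print("d2 knobtop",f(c0,C0,320.5,345,.11),"plate",f(c0,C0,300,252,.06),"base",[f(c0,C0,430,293.5,z) for z in(.005,.01,.02)])
print("w2 knobtop",f(b,B,312.5,216,.11),"plate",f(b,B,312,191.5,.06),"base",[f(b,B,400,254,z) for z in(.005,.01,.02)])
print("w1 knobtop",f(a,A,260,60,.11),"plate",f(a,A,270,56,.06),"base",[f(a,A,330,127,z) for z in(.005,.01,.02)],"hub",f(a,A,324,249,.296),"base far?")
print("tool d4",y(read_eef_pos()))
```

```text
d4 knobtop -56.9 plate -39.5 base [-85.4, -83.3, -79.1]
d2 knobtop -57.7 plate -39.1 base [-85.8, -83.5, -78.9]
w2 knobtop -10.7 plate 4.7 base [-85.1, -83.3, -79.9]
w1 knobtop -12.0 plate 2.3 base [-85.6, -85.7, -86.0] hub -188.3 base far?
tool d4 -67.8
```

The knob is 131–133 mm from the wheel axis line and the carriage didn't move between the two pushes; the fingers slid about 10 mm over the knob. So it stands at home or the stop. I'll re-grip and repeat the pull test without lifting.

Run:
```python
from push import *
import push as P
move_gripper(.45)
p=K+.0465*D; p[2]=.146; move_straight(p,v=.1); print(read_ft_force())
move_gripper(0,60); q=np.array(read_eef_pos()); f0=read_ft_force(); print(f0,q, (q-K)@D*1e3)
r=move_straight(p-.006*D,v=.012,contact_N=7); q=np.array(read_eef_pos()); print(r,(q-K)@D*1e3,read_ft_force()@D)
wait(.2); print((np.array(read_eef_pos())-K)@D*1e3,read_ft_force()@D,read_time_s())
```

```text
[-0.86969331 -0.1285286  -0.69578992]
[ 0.28894282 -0.48371813  2.20280904] [0.45961177 0.01041016 0.14618747] 47.12946078815203
True 43.96974139417455 -0.22527723994919993
44.04432232879192 -1.403337566071642 26.825
```

The 7 N trip came after 3 mm of motion, so the readings taken at pauses understate the drag and the detent is really there. I'll push back to the stop in one stroke, logging the trip points, and release.

Run:
```python
from push import *
S=lambda:round(float((np.array(read_eef_pos())-K)@D*1e3),1)
z=.1462
def to(s,N,v): 
    p=K+s*D; p[2]=z; r=move_straight(p,v=v,contact_N=N); print(s,N,r,S(),round(float(read_ft_force()@D),1)); return r
to(.025,None,.08); 
for N,s in((5,.052),(7,.052),(9,.052),(12,.056),(18,.060)):
    to(s,N,.04)
print(read_time_s())
```

```text
0.025 None False 24.1 -2.3
0.052 5 True 35.5 3.6
0.052 7 True 35.8 -0.7
0.052 9 True 47.4 -1.2
0.056 12 True 47.6 -1.2
0.06 18 True 48.0 -2.5
28.6917
```

The end stop is at about 47.4 mm, with ball drag felt on the way. Now I'll release, check the carriage, then go to the crank and grip it.

Run:
```python
from push import *
move_gripper(.45); p=np.array(read_eef_pos()); 
p[2]=.25; move_straight(p,v=.2); wait(.15)
P_,Q=read_eef_pos(),read_ee_rot(); c=read_camera("wrist"); C=wT(c,P_,Q); pickle.dump((c,C),open("d5.pkl","wb"))
p[2]=.46; move_straight(p,v=.3)
move_straight([.509,-.112,.46],v=.2); wait(.15)
P_,Q=read_eef_pos(),read_ee_rot(); c2=read_camera("wrist"); C2=wT(c2,P_,Q); pickle.dump((c2,C2),open("d6.pkl","wb")); print(P_,read_time_s())
im=np.hstack([cv2.convertScaleAbs(i["image"][60:440,150:500],alpha=1.5) for i in(c,c2)])
cv2.imwrite("pics/c5.png",im[:,:,::-1])
g=cv2.cvtColor(c["image"],cv2.COLOR_RGB2GRAY); print(proj(c,K+.0465*D+[0,0,.11-.147],C),proj(c2,[.509,-.112,.336],C2),proj(c2,[.557,-.108,.296],C2))
```

```text
[ 0.50877185 -0.11042283  0.4600717 ] 31.725
[321.30512439 255.48400953] [319.36163706 267.8990779 ] [386.98028752 252.82028269]
```

View pics/c5.png

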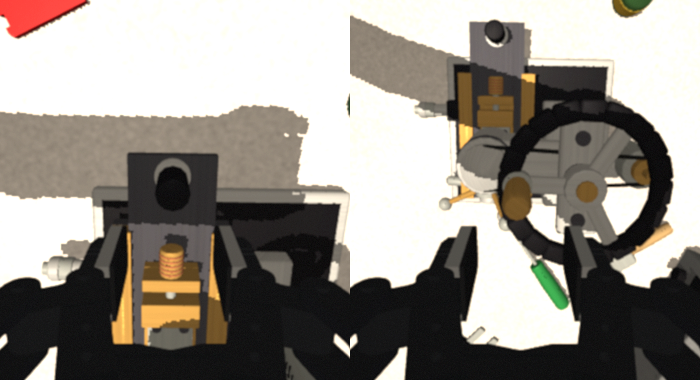

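c5 shows the carriage staying under the drill with its knob top at (322,250). The crank top is at about (316,263) and the hub nut at (387,251), within 3 mm of prediction. Next I'll check the carriage numerically, grip the crank and take up the slack.

```bash
cat > crank.py <<'E'
from rig import *
from h import *
import json
Z=.377
def loop(C,a,n,dstep,stop=None,v=.06,r=.05):
    rec=[]
    for i in range(n):
        a-=np.radians(dstep)
        move_straight([C[0]+r*np.cos(a),C[1]+r*np.sin(a),Z],v=v)
        p=np.array(read_eef_pos()); f=np.array(read_ft_force())
        b=np.arctan2(p[1]-C[1],p[0]-C[0]); t=np.array([np.sin(b),-np.cos(b)]); rad=np.array([np.cos(b),np.sin(b)])
        rec.append([np.degrees(a),np.degrees(b),np.hypot(*(p[:2]-C))*1e3,f[:2]@t,f[:2]@rad,f[2],*p[:2]])
        if stop and len(rec)>1 and all(-x[3]>stop for x in rec[-2:]): break
    return a,rec
E
python3 - <<'E'
from crank import *
from push import D
c,C=pickle.load(open("d5.pkl","rb"));g=cv2.cvtColor(c["image"],cv2.COLOR_RGB2GRAY)
y=lambda p:round(float(p@-D*1e3),1)
print("knob",y(onz(c,322,250,.11,C)),"plate",y(onz(c,322,213.5,.06,C)),"base",y(onz(c,460,249,.01,C)))
print(move_straight([.508,-.111,Z],v=.1,contact_N=6),read_ft_force())
move_gripper(0,40); p=np.array(read_eef_pos()); print(p,read_width()*85,read_ft_force())
H=np.array([.557,-.108]); a=np.arctan2(*(p[:2]-H)[::-1]); print(np.degrees(a),np.hypot(*(p[:2]-H)))
a,rec=loop(H,a,12,7.5,stop=3)
print(np.round(rec,4)[:,:6].round(1)); json.dump(rec,open("rec1.json","w")); print(np.degrees(a),read_time_s())
E
```

```text
knob -54.2 plate -40.9 base -84.1
False [-0.41495356 -0.39805308  0.23354775]
[ 0.5070335  -0.11146595  0.37797048] 17.166704776844053 [-5.50034716 -0.35934982  5.90366003]
-176.03200420291938 0.050086568114423066
[[-1.835e+02  1.759e+02  5.050e+01  2.000e-01  5.400e+00  5.600e+00]
 [-1.910e+02  1.681e+02  5.070e+01  2.000e-01  5.300e+00  6.500e+00]
 [-1.985e+02  1.602e+02  5.090e+01 -4.000e-01  6.000e+00  6.300e+00]
 [-2.060e+02  1.524e+02  5.110e+01  2.000e-01  5.700e+00  6.300e+00]
 [-2.135e+02  1.446e+02  5.120e+01  3.000e-01  6.000e+00  6.600e+00]
 [-2.210e+02  1.370e+02  5.140e+01 -1.000e-01  5.500e+00  5.700e+00]
 [-2.285e+02  1.296e+02  5.150e+01 -2.000e-01  5.200e+00  5.500e+00]
 [-2.360e+02  1.222e+02  5.160e+01  9.000e-01  4.900e+00  5.100e+00]
 [-2.435e+02  1.149e+02  5.170e+01 -3.000e-01  5.400e+00  4.900e+00]
 [-2.510e+02  1.075e+02  5.170e+01  9.000e-01  4.700e+00  5.300e+00]
 [-2.585e+02  1.002e+02  5.170e+01  2.000e-01  4.900e+00  5.300e+00]
 [-2.660e+02  9.270e+01  5.160e+01  4.000e-01  5.000e+00  4.400e+00]]
-266.0320042029193 36.1167
```

Run:
```python
import crank
from crank import *
from scipy.optimize import least_squares
crank.Z=.378
rec=np.array(json.load(open("rec1.json"))); P=rec[:,6:]
s=least_squares(lambda c:np.hypot(*(P-c).T)-.05,[.557,-.108]); H=s.x; print(H,np.abs(s.fun).max())
p=np.array(read_eef_pos()); a=np.arctan2(*(p[:2]-H)[::-1])
a,rec=loop(H,a,20,7.5,stop=2.5)
print(np.array(rec)[:,:6].round(1)); json.dump([H.tolist(),a,rec],open("rec2.json","w")); print(np.degrees(a),read_time_s())
```

```text
[ 0.55662428 -0.10636452] 3.5272545668436905e-05
[[84.9 84.1 50.1  0.2  3.   2.5]
 [77.4 76.7 50.1  0.1  3.3  2.8]
 [69.9 69.3 50.   0.9  3.4  3. ]
 [62.4 61.8 50.   0.1  2.6  2.3]
 [54.9 54.2 50.   0.5  3.3  2.7]
 [47.4 46.7 50.   0.3  3.2  2.4]
 [39.9 39.1 49.9  0.4  2.7  2.7]
 [32.4 31.5 49.9 -0.1  2.4  2.1]
 [24.9 24.5 49.9 -1.   1.4  3.2]
 [17.4 19.9 50.  -4.9  1.   4.6]
 [ 9.9 13.1 50.  -5.9  0.3  4.6]]
9.901914343778113 38.9833
```

The slack ended at a crank angle of about 24.5°: tangential force jumps from about 0 to 5–6 N. Now I'll drive 540° of actual crank angle past that.

Run:
```python
import crank
from crank import *
crank.Z=.3785
H,a,_=json.load(open("rec2.json")); H=np.array(H)
end=24.5-540
def act():
    p=np.array(read_eef_pos())[:2]-H; b=np.degrees(np.arctan2(p[1],p[0])); return b-360*round((b-np.degrees(a))/360)
out=[]
while act()-end>16 and read_time_s()<60:
    a,r=loop(H,a,1,15,v=.09); out.append([act()]+r[0][2:6])
for i in range(3):
    rem=act()-end
    if rem<.7: break
    a,r=loop(H,a,1,rem,v=.04); out.append([act()]+r[0][2:6])
print(np.round(out,1)[::3],out[-1]); print(act(),end,np.degrees(a),read_time_s())
```

```text
[[-2.300e+00  4.990e+01 -4.200e+00  6.000e-01  2.500e+00]
 [-4.870e+01  4.970e+01 -5.200e+00  3.000e-01 -2.000e-01]
 [-9.480e+01  4.980e+01 -4.200e+00 -1.700e+00 -5.000e-01]
 [-1.390e+02  5.010e+01 -4.300e+00 -4.500e+00 -1.700e+00]
 [-1.812e+02  5.020e+01 -4.400e+00 -2.500e+00 -4.000e-01]
 [-2.262e+02  5.000e+01 -5.000e+00  2.500e+00  5.000e+00]
 [-2.729e+02  5.020e+01 -4.700e+00  1.900e+00  4.200e+00]
 [-3.180e+02  5.010e+01 -5.400e+00  1.800e+00  2.700e+00]
 [-3.625e+02  4.980e+01 -6.400e+00  1.900e+00  1.400e+00]
 [-4.090e+02  4.970e+01 -4.600e+00  4.000e-01 -4.000e-01]
 [-4.550e+02  4.980e+01 -4.000e+00 -2.200e+00 -6.000e-01]
 [-4.992e+02  5.010e+01 -4.800e+00 -4.100e+00 -1.800e+00]
 [-5.152e+02  5.030e+01 -6.800e+00 -5.100e+00 -2.900e+00]] [np.float64(-515.1771004908957), np.float64(50.25945099821806), np.float64(-6.786380687886641), np.float64(-5.069596635359537), np.float64(-2.9311772777855145)]
-515.1771004908957 -515.5 -518.4651349102311 49.6917
```

The head has been driven 539.7°. Now I'll release, lift clear and check the carriage once more.

Run:
```python
from push import *
move_gripper(.5); p=np.array(read_eef_pos()); p[2]=.47; move_straight(p,v=.2); 
move_pose([.46,.03,.47],quat(th)); wait(.2)
P_,Q=read_eef_pos(),read_ee_rot(); c=read_camera("wrist"); C=wT(c,P_,Q)
cv2.imwrite("pics/c7.png",cv2.convertScaleAbs(c["image"][60:440,150:560],alpha=1.5)[:,:,::-1])
pickle.dump((c,C),open("d7.pkl","wb")); print(read_time_s(),P_,proj(c,[.459,.011,.11],C))
```

```text
51.6083 [0.46043198 0.02854952 0.46944025] [316.80682466 209.57081316]
```

View pics/c7.png

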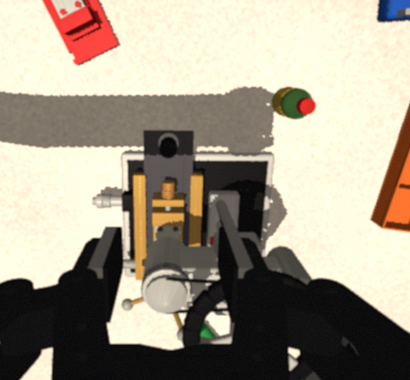

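c7 shows the knob top at (318,207) against a predicted (317,210), so the carriage is still home. The red look-alike and the oil bottle are where they were. Handing in.

```bash
python3 -c "
from rig import *
print(finish_job())"
```

```text
the job is handed in; nothing more can be done
None
```

I pushed the carriage against its end stop, within about 2 mm of home by camera, but never felt the ball's click clearly; I then wound the drill head down 1.5 turns (539.7°) past the slack, released the crank and handed in at about 52 s.

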